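# Set out the four bottle sizes on the shop's display board

### The arm

A 6-joint arm with a two-finger parallel gripper is mounted at the origin on the work surface. World frame = base frame: x ahead of the robot, y to its left, z up, the work surface at z = 0. Lengths are in mm, angles in rad, forces in N, time in s.
With the tool pointing down it reaches from about 425 to 1125 mm from the base axis. Payload 14.9 kg.
Tool frame: the origin (TCP) lies at the very end of the fingers, on their centre line; the grasp point (between the pads) lies 19 mm behind it; z points along the fingers, y is the line along which they close (so a half turn about z gives the same grasp; the last joint's range is limited). The gripper opens to 91 mm and grips with 3 to 60 N. Pads are 32 mm wide; open, the fingers measure 118 mm over their backs; the gripper's body (76 mm by 178 mm) begins 60 mm behind the grasp point.
Start: joints at [-1.232, 0.379, 1.734, -0, 1.028, -0.033], TCP at [254.302, -652.188, 213.932] pointing down, gripper open.
Joint ranges: [-2.77, 2.77], [-0.74, 2.19], [0, 2.66], [-1.06, 4.2], [0.31, 2.87], [-3.08, 3.08]. Speed limits (rad/s): [1.89, 1.89, 2.39, 3.14, 3.14, 3.14].

### API

Orientations are given as a unit quaternion [x, y, z, w].
In Python, from station import manip gives the robot as it stands.
- The arm moves only by the tool drive_tool, never from a script. Its argument "rows" is a list of rows, each an object of numbers: "dx", "dy", "dz": the shift along the tool's x, y, z as a fraction of full scale; "rx", "ry", "rz": the turn, a rotation vector about the tool's x, y, z as a fraction of full scale. In form: [{"dx": .., "dy": .., "dz": .., "rx": .., "ry": .., "rz": ..}, ...]. A call has 1 to 8 rows; each row is the pose to reach, as a shift and turn from the pose commanded when the call began, along the tool's axes at that moment, turning the shorter way round; what a row does not reach only later rows make up. Full scale, the value 1, is 0.1 m for a shift and pi rad for a turn. A row lasts 1/12 s, in which the tool goes at most 41.7 mm and 7.16 degrees, less where a joint would pass 70% of its speed; a pose out of reach is approached as far as the arm can. A call with a number of a shift or a turn outside -1 to 1 is refused whole. A call with a gripper value outside its range is refused whole. "grip" is the opening, from 0 (shut) to 1 (fully open), set as the call begins (left out, the last holds). The fingers move at their own pace and stop on an object; the grip force is fixed at half the most. Time passes only in rows, so rows that repeat a pose let the fingers close. It gives the time, the measured TCP pose, the force, the opening and the grip force at its end, in the units of the state.
- manip.observe(): the state, without advancing time (a new reading comes with each control period).
- manip.snapshot(name): name is "side" or "top"; returns (picture, depth): 384x512x3 uint8, red, green, blue; 384x512 float32, mm along the optical axis (not along the pixel's ray), 0 where there is no reading.
- manip.camera_params(name): a dict with "fx", "fy", "cx", "cy" (pixels), "k1" (the pictures are not rectified: a ray, as slopes to the right and down, at radius r is drawn at 1 + k1 r^2 times it, then the intrinsics apply), "pose" (4x4, takes a point from camera to world coordinates). Camera axes: x right, y down, z forward; pixel columns grow to the right and rows downward; lengths in mm; the calibration is good to about 2 mm. A picture is of the moment at which its call begins. camera_params takes no time and is no camera call.
- manip.job_done(): hands the job in; it is judged then, once.
The state is a dict: "t": time; "qpos": joint angles; "qvel": joint speeds; "joint_efforts": joint torques, N m; "tool_pos": TCP position; "eef_rot": TCP orientation; "force": force on the tool from outside, world axes, zero at the start; "wrist_torque": the same for the moment, N m; "gripper_width": opening from 0.0 (shut) to 1.0 (fully open); "grip_force": force on a finger pad.
Only numpy, scipy, OpenCV 4.12 (cv2) and the standard library are available. Lean on these libraries where they do the work, as an engineer would, in place of code of your own. Each camera call takes 0.05 s, during which the arm holds its last target. There are 200 camera calls.

### The job

Set out the four bottles on the display board in order of height, one standing upright in the middle of each round mark: the tallest on the mark nearest the price-card stand, then ever shorter, with the shortest on the mark nearest the pencil pot. Do not knock any bottle over, and leave the pencil pot where it stands.

Things in the scene. Friction and masses are not known exactly. Their poses are not given: they have to be found in the camera images.
- center_r (a point): centre (half-way up, 68 mm above its foot, on its axis; z up) of the tallest bottle: round, upright, dark brown, with a plain paper label and a white cap, 60 mm in diameter and 136 mm tall over the cap; the wall is straight up to 22 mm below the top, the cap is 40 mm wide and 16 mm high; 40 to 450 g
- center_p (a point): centre (half-way up, 57 mm above its foot, on its axis; z up) of the second tallest bottle: round, upright, dark brown, with a plain paper label and a white cap, 52 mm in diameter and 114 mm tall over the cap; the wall is straight up to 22 mm below the top, the cap is 34 mm wide and 16 mm high; 40 to 450 g
- center_s (a point): centre (half-way up, 46 mm above its foot, on its axis; z up) of the second shortest bottle: round, upright, dark brown, with a plain paper label and a white cap, 44 mm in diameter and 92 mm tall over the cap; the wall is straight up to 22 mm below the top, the cap is 29 mm wide and 16 mm high; 40 to 450 g
- center_q (a point): centre (half-way up, 35 mm above its foot, on its axis; z up) of the shortest bottle: round, upright, dark brown, with a plain paper label and a white cap, 36 mm in diameter and 70 mm tall over the cap; the wall is straight up to 22 mm below the top, the cap is 24 mm wide and 16 mm high; 40 to 450 g
- mark_a: one of four identical round paper marks, 66 mm in diameter, white with a dark rim, flat on the wooden display board (90 x 560 mm, 12 mm thick, fixed on the counter); origin at its centre, at the height of the board's top, z up. The marks form a row along the board, about 90 mm apart; which of the four lettered names lies where in the row changes from start to start
- mark_b: one of four identical round paper marks, 66 mm in diameter, white with a dark rim, flat on the wooden display board (90 x 560 mm, 12 mm thick, fixed on the counter); origin at its centre, at the height of the board's top, z up. The marks form a row along the board, about 90 mm apart; which of the four lettered names lies where in the row changes from start to start
- mark_c: one of four identical round paper marks, 66 mm in diameter, white with a dark rim, flat on the wooden display board (90 x 560 mm, 12 mm thick, fixed on the counter); origin at its centre, at the height of the board's top, z up. The marks form a row along the board, about 90 mm apart; which of the four lettered names lies where in the row changes from start to start
- mark_d: one of four identical round paper marks, 66 mm in diameter, white with a dark rim, flat on the wooden display board (90 x 560 mm, 12 mm thick, fixed on the counter); origin at its centre, at the height of the board's top, z up. The marks form a row along the board, about 90 mm apart; which of the four lettered names lies where in the row changes from start to start
- card_stand: the price-card stand, fixed on one end of the board, about 100 mm beyond the end mark, in line with the row: dark wooden foot 50 x 30 mm with an upright white card, 62 mm wide across the board and 96 mm high over all; origin at the centre of its underside, on the board's top; it may be at either end
- pencil_pot_center (a point): centre (half-way up the pot) of the dark steel pencil pot, 54 mm in diameter and 85 mm high, its pencils reaching to 127 mm; it stands loose on the board's other end, about 100 mm beyond the end mark there, and is not to be moved

How it is judged:
By the outcome, as a careful person would: the job done as asked, in the order asked, and still so for the second after the job is handed in, with the robot touching nothing.
It also fails if it takes over 120 s, if anything falls off the work surface, if the arm or the gripper's body presses on something with over 40 N, if the wrist force passes 120 N, or if a joint passes its speed limit or range.

## Working session

There is one attempt and no reset: what is moved stays moved. The work goes in short steps, Python scripts to look and compute and a tool call to move; the robot and the scene stay as the last step left them, time stands still between calls to the robot, and variables do not carry over. Pictures are saved under pics/ and viewed, at most 14 in all, crops included, and the job is handed in when it is done.

Besides the shell and the picture viewer there is one more tool, called after "Request:" by a JSON object that holds its "fn" and its "kwargs". drive_tool: Moves the arm, as the interface text tells. Shift numbers are shares of 0.1 m and turn numbers shares of pi rad, none past 1 either way. Its arguments: {"type":"object","properties":{"rows":{"type":"array"},"grip":{"type":"number"}},"required":["rows"]}

```bash
mkdir -p pics
cat > h.py <<'E'
import numpy as np, cv2
from station import manip
def snap(n,f):
    p,d=manip.snapshot(n); cv2.imwrite('pics/'+f+'.png',p[:,:,::-1]); np.save('pics/'+f+'.npy',d); return p,d
def pts(n,uv,depth):
    c=manip.camera_params(n); uv=np.asarray(uv,float).reshape(-1,1,2)
    K=np.array([[c['fx'],0,c['cx']],[0,c['fy'],c['cy']],[0,0,1]])
    s=cv2.undistortPoints(uv,K,np.array([c['k1'],0,0,0.]),None,None).reshape(-1,2)
    P=np.c_[s,np.ones(len(s))]; T=np.array(c['pose'])
    return P*np.asarray(depth).reshape(-1,1)@T[:3,:3].T+T[:3,3]
def plane(n,uv,z):
    T=np.array(manip.camera_params(n)['pose']); o=T[:3,3]; r=pts(n,uv,np.ones(len(np.reshape(uv,(-1,2)))))-o
    return o+r*((z-o[2])/r[:,2])[:,None]
E
python3 - <<'E'
from h import *
for n in('side','top'):
    p,d=snap(n,n+'0'); c=manip.camera_params(n); print(n,c)
print(manip.observe())
E
```

```text
side {'fx': 493.4192877334952, 'fy': 493.4192877334952, 'cx': 259.2301344079823, 'cy': 187.70149518311834, 'k1': -0.031125306505813202, 'pose': array([[-9.52321556e-01, -1.54595977e-01,  2.63028018e-01,
         2.73778789e+02],
       [-3.05041870e-01,  4.98727285e-01, -8.11307928e-01,
         8.94771786e+02],
       [-5.75430728e-03, -8.52860586e-01, -5.22106989e-01,
         6.45527210e+02],
       [ 0.00000000e+00,  0.00000000e+00,  0.00000000e+00,
         1.00000000e+00]])}
top {'fx': 401.71530839572, 'fy': 401.71530839572, 'cx': 254.27117059518713, 'cy': 188.37739142315877, 'k1': -0.03895601969239127, 'pose': array([[ 9.97650239e-04, -9.98091713e-01,  6.17408841e-02,
         5.03482914e+02],
       [-9.99112093e-01,  1.60561805e-03,  4.21004417e-02,
         6.93179404e+00],
       [-4.21192342e-02, -6.17280654e-02, -9.97203899e-01,
         8.84930113e+02],
       [ 0.00000000e+00,  0.00000000e+00,  0.00000000e+00,
         1.00000000e+00]])}
{'t': 0.1, 'qpos': array([-1.23226606e+00,  3.79322732e-01,  1.73469343e+00, -2.41674657e-05,
        1.02846597e+00, -3.32805718e-02]), 'qvel': array([-0.00152966, -0.00012246, -0.0023091 , -0.00027953, -0.00083745,
       -0.00044414]), 'joint_efforts': array([-1.08751276e-03, -7.65037894e+01, -4.35291588e+01,  6.51536020e-02,
        3.97958164e-02, -2.46610284e-05]), 'tool_pos': array([ 254.20596507, -651.86095371,  213.39152637]), 'eef_rot': array([ 9.82768048e-01,  1.84842541e-01, -7.78417516e-05, -4.37995949e-04]), 'force': array([0.59072568, 1.04475964, 0.29352696]), 'wrist_torque': array([-0.02136628, -0.00517048, -0.00732717]), 'grip_force': 0.0, 'gripper_width': 0.9992768760778457}
```

View pics/top0.png

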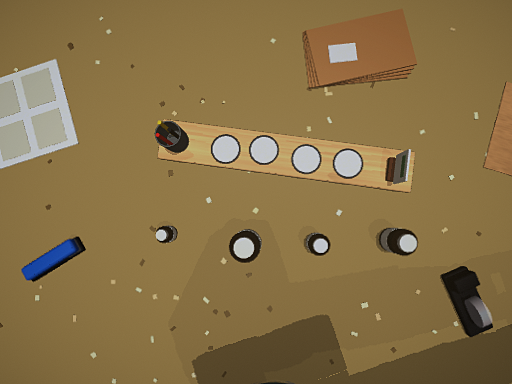

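View pics/side0.png

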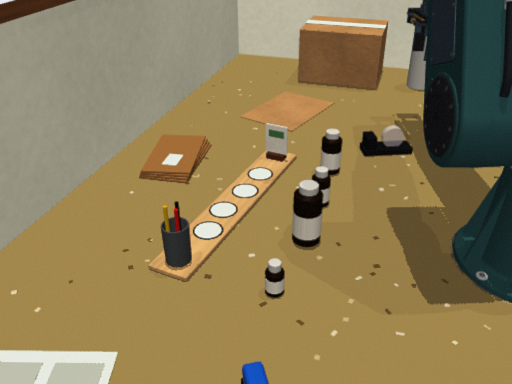

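Run:
```python
from h import *
for n in('top','side'):
    p=cv2.imread(f'pics/{n}0.png'); d=np.load(f'pics/{n}0.npy')
    hsv=cv2.cvtColor(p,cv2.COLOR_BGR2HSV); m=((hsv[...,1]<50)&(hsv[...,2]>140)).astype(np.uint8)
    k,l,st,c=cv2.connectedComponentsWithStats(m)
    for i in range(1,k):
        if st[i,4]<40: continue
        v,u=np.nonzero(l==i); w=pts(n,np.c_[u,v],d[v,u]); w=w[d[v,u]>0]
        print(n,c[i].round(1),st[i,2:],'med',np.median(w,0).round(1),'zmax',np.percentile(w[:,2],[5,50,95]).round(1))
        if n=='top':
            q=cv2.findContours((l==i).astype(np.uint8),0,1)[0][0]
            e=cv2.fitEllipse(q); z=np.median(w[:,2]); print('   ell',np.round(e[0],1),np.round(e[1],1),plane(n,[e[0]],12)[0].round(1),[plane(n,[e[0]],h)[0,:2].round(1) for h in(136,114,92,70)])
# board direction and pot rim
d=np.load('pics/top0.npy'); v,u=np.mgrid[105:170,145:200]; w=pts('top',np.c_[u.ravel(),v.ravel()],d[v,u].ravel()); s=w[(w[:,2]>70)&(w[:,2]<95)]; print('pot',s.mean(0),s.min(0),s.max(0))
```

```text
top [342.1  52.5] [ 29  20 485] med [ 855.5 -149.3   20.8] zmax [18.4 20.8 22.9]
   ell [342.   52.5] [19.3 32. ] [ 859.4 -150.8   12. ] [array([ 808.8, -128.4]), array([ 817.8, -132.4]), array([ 826.8, -136.4]), array([ 835.7, -140.3])]
top [ 33.5 114.3] [  78  110 6138] med [7.286e+02 5.577e+02 7.000e-01] zmax [-1.9  0.7  3.3]
   ell [ 33.7 115.7] [ 79.6 107.7] [724.9 549.1  12. ] [array([693.5, 472.1]), array([699.1, 485.8]), array([704.6, 499.4]), array([710.2, 513.1])]
top [225.3 148.6] [ 26  26 531] med [644.6 108.   12.6] zmax [10.2 12.6 15.4]
   ell [225.3 148.6] [25.  25.2] [645.3 107.6  12. ] [array([625.2,  93.3]), array([628.8,  95.8]), array([632.3,  98.4]), array([635.9, 100.9])]
top [263.5 149.5] [ 26  26 540] med [642.1  22.6  12.7] zmax [10.2 12.7 15. ]
   ell [263.5 149.5] [25.3 25.4] [642.8  23.6  12. ] [array([623. ,  21.3]), array([626.5,  21.7]), array([630. ,  22.1]), array([633.5,  22.5])]
top [306.  158.6] [ 27  26 548] med [621.5 -68.8  12.8] zmax [10.5 12.8 15.3]
   ell [306.  158.6] [25.4 25.6] [622.3 -69.   12. ] [array([605.4, -58.2]), array([608.4, -60.
[... 2396 characters left out ...]
] zmax [11.1 13.1 14.8]
side [325.2 195.1] [ 7 14 55] med [426.1 -71.7  32.9] zmax [16.7 32.9 46.6]
side [222.8 209.2] [ 25  15 289] med [643.1  26.8  13. ] zmax [10.9 13.  15.1]
side [306.8 228.1] [ 25  23 460] med [433.5  87.7  47.2] zmax [22.9 47.2 69.8]
side [207.7 229.7] [ 27  16 343] med [646.  110.4  13. ] zmax [11.  13.  14.9]
side [274.5 262.5] [12 10 90] med [459.4 236.6  69.8] zmax [67.8 69.8 71.2]
side [274.  286.9] [ 18  15 167] med [455.3 251.1  24.5] zmax [11.9 24.5 36.1]
side [ 55.5 366.8] [ 118   34 3715] med [741.1 506.7   1. ] zmax [-0.9  1.   3. ]
pot [660.75987831 212.30211158  83.12375742] [636.59012131 187.77803887  70.08465586] [689.09673584 240.74869217  94.95497481]
```

Request:
{"fn": "drive_tool", "kwargs": {"rows": [{"dx":0.28,"dy":-0.43,"rz":-0.1},{"dx":0.55,"dy":-0.86,"rz":-0.19},{"dx":0.55,"dy":-0.86,"rz":-0.19},{"dx":0.55,"dy":-0.86,"rz":-0.19},{"dx":0.55,"dy":-0.86,"rz":-0.19},{"dx":0.55,"dy":-0.86,"rz":-0.19}], "grip": 1}}

```text
invalid input at $.rows[0]: expected keys dx, dy, dz, rx, ry, rz
```

Request:
{"fn": "drive_tool", "kwargs": {"rows": [{"dx":0.4,"dy":-0.13,"rz":-0.1},{"dx":0.91,"dy":-0.26,"rz":-0.19},{"dx":0.91,"dy":-0.26,"rz":-0.19},{"dx":0.91,"dy":-0.26,"rz":-0.19},{"dx":0.91,"dy":-0.26,"rz":-0.19},{"dx":0.91,"dy":-0.26,"rz":-0.19}]}}

```text
invalid input at $.rows[0]: expected keys dx, dy, dz, rx, ry, rz
```

Run:
```python
from h import *
o=manip.observe()
print(o['tool_pos'],o['eef_rot'],o['qpos'],o['t'])
```

```text
[ 254.20596507 -651.86095371  213.39152637] [ 9.82768048e-01  1.84842541e-01 -7.78417516e-05 -4.37995949e-04] [-1.23226606e+00  3.79322732e-01  1.73469343e+00 -2.41674657e-05
  1.02846597e+00 -3.32805718e-02] 0.1
```

All six keys are needed in each row.

Request:
{"fn": "drive_tool", "kwargs": {"rows": [{"dx":0.28,"dy":-0.43,"dz":0,"rx":0,"ry":0,"rz":-0.1},{"dx":0.55,"dy":-0.86,"dz":0,"rx":0,"ry":0,"rz":-0.19},{"dx":0.55,"dy":-0.86,"dz":0,"rx":0,"ry":0,"rz":-0.19},{"dx":0.55,"dy":-0.86,"dz":0,"rx":0,"ry":0,"rz":-0.19},{"dx":0.55,"dy":-0.86,"dz":0,"rx":0,"ry":0,"rz":-0.19},{"dx":0.55,"dy":-0.86,"dz":0,"rx":0,"ry":0,"rz":-0.19}], "grip": 1}}

```text
t: 0.6
tool_pos: [274.4, -551.6, 213.9]
eef_rot: [0.884, 0.468, -0.0, -0.0]
force: [-0.6, -0.7, 0.8]
gripper_width: 1.002
grip_force: 0.0
```

Request:
{"fn": "drive_tool", "kwargs": {"rows": [{"dx":0.4,"dy":-0.13,"dz":0,"rx":0,"ry":0,"rz":-0.1},{"dx":0.91,"dy":-0.26,"dz":0,"rx":0,"ry":0,"rz":-0.19},{"dx":0.91,"dy":-0.26,"dz":0,"rx":0,"ry":0,"rz":-0.19},{"dx":0.91,"dy":-0.26,"dz":0,"rx":0,"ry":0,"rz":-0.19},{"dx":0.91,"dy":-0.26,"dz":0,"rx":0,"ry":0,"rz":-0.19},{"dx":0.91,"dy":-0.26,"dz":0,"rx":0,"ry":0,"rz":-0.19}]}}

```text
t: 1.1
tool_pos: [304.5, -462.2, 213.9]
eef_rot: [0.708, 0.706, 0.0, -0.0]
force: [0.2, 0.1, 0.5]
gripper_width: 1.0
grip_force: 0.0
```

Run:
```python
from h import *
o=manip.observe()
print(o['tool_pos'],o['eef_rot'],o['qpos'],o['t'])
```

```text
[ 304.53505962 -462.21566219  213.86924606] [ 7.08415691e-01  7.05795442e-01  1.62322408e-05 -5.42263532e-05] [-1.03032763e+00  1.49408811e-01  2.03190611e+00  6.59813232e-06
  9.60390815e-01 -1.02662581e+00] 1.1
```

Request:
{"fn": "drive_tool", "kwargs": {"rows": [{"dx":0.35,"dy":0.24,"dz":0,"rx":0,"ry":0,"rz":-0.001},{"dx":0.71,"dy":0.48,"dz":0,"rx":0,"ry":0,"rz":-0.001},{"dx":0.71,"dy":0.48,"dz":0,"rx":0,"ry":0,"rz":-0.001}]}}

```text
t: 1.35
tool_pos: [354.4, -388.0, 213.5]
eef_rot: [0.71, 0.704, 0.0, -0.001]
force: [-0.4, -1.0, -0.4]
gripper_width: 0.999
grip_force: 0.0
```

Request:
{"fn": "drive_tool", "kwargs": {"rows": [{"dx":0.35,"dy":0.24,"dz":0,"rx":0,"ry":0,"rz":0},{"dx":0.71,"dy":0.48,"dz":0,"rx":0,"ry":0,"rz":0},{"dx":0.71,"dy":0.48,"dz":0,"rx":0,"ry":0,"rz":0}]}}

```text
t: 1.6
tool_pos: [402.9, -317.2, 213.7]
eef_rot: [0.709, 0.705, 0.0, -0.0]
force: [-0.5, -1.5, -0.2]
gripper_width: 0.996
grip_force: 0.0
```

Request:
{"fn": "drive_tool", "kwargs": {"rows": [{"dx":0.35,"dy":0.24,"dz":0,"rx":0,"ry":0,"rz":0},{"dx":0.71,"dy":0.47,"dz":0,"rx":0,"ry":0,"rz":0},{"dx":0.715,"dy":0.47,"dz":0,"rx":0,"ry":0,"rz":0},{"dx":0.715,"dy":0.47,"dz":0.1,"rx":0,"ry":0,"rz":0}]}}

```text
t: 1.93
tool_pos: [449.7, -248.8, 205.0]
eef_rot: [0.708, 0.706, 0.0, 0.001]
force: [0.6, -0.4, 0.0]
gripper_width: 0.999
grip_force: 0.0
```

Run:
```python
from h import *
o=manip.observe()
print(o['tool_pos'],o['eef_rot'],o['qpos'],o['t'])
snap('side','side1')
```

```text
[ 449.70318247 -248.78138131  205.006679  ] [7.08460168e-01 7.05749732e-01 2.85433740e-04 1.19351527e-03] [-5.50656114e-01  9.46703288e-02  2.11354568e+00 -5.85576597e-06
  9.30922303e-01 -5.46819481e-01] 1.9333
```

View pics/side1.png

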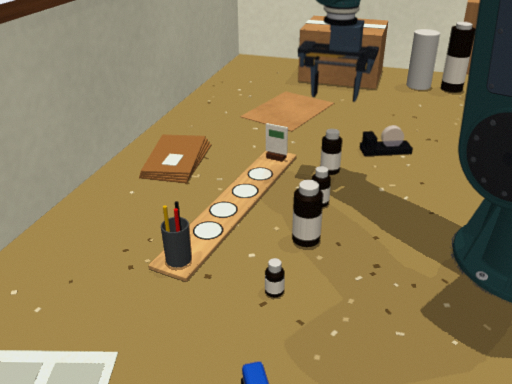

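Request:
{"fn": "drive_tool", "kwargs": {"rows": [{"dx":0,"dy":0,"dz":0.3,"rx":0,"ry":0,"rz":0},{"dx":0,"dy":0,"dz":0.6,"rx":0,"ry":0,"rz":0},{"dx":0,"dy":0,"dz":0.9,"rx":0,"ry":0,"rz":0}]}}

```text
t: 2.23
tool_pos: [447.3, -250.6, 112.5]
eef_rot: [0.709, 0.705, 0.0, 0.0]
force: [1.4, -1.0, -0.7]
gripper_width: 0.997
grip_force: 0.0
```

Request:
{"fn": "drive_tool", "kwargs": {"rows": [{"dx":0,"dy":0,"dz":0.3,"rx":0,"ry":0,"rz":0},{"dx":0,"dy":0,"dz":0.5,"rx":0,"ry":0,"rz":0},{"dx":0,"dy":0,"dz":0.62,"rx":0,"ry":0,"rz":0},{"dx":0,"dy":0,"dz":0.62,"rx":0,"ry":0,"rz":0},{"dx":0,"dy":0,"dz":0.62,"rx":0,"ry":0,"rz":0}]}}

```text
t: 2.65
tool_pos: [447.6, -250.0, 51.8]
eef_rot: [0.709, 0.706, -0.0, -0.0]
force: [0.2, -0.6, 0.2]
gripper_width: 0.999
grip_force: 0.0
```

Run:
```python
from h import *
o=manip.observe()
print(o['tool_pos'],o['eef_rot'],o['force'],o['t'])
snap('side','side2');snap('top','top2')
c=cv2.hconcat([cv2.resize(cv2.imread('pics/side2.png')[80:220,260:400],(400,400)),cv2.resize(cv2.imread('pics/top2.png')[190:290,350:450],(400,400))]);cv2.imwrite('pics/c2.png',c)
```

```text
[ 447.59517668 -249.99379791   51.81881409] [ 7.08567284e-01  7.05643076e-01 -1.46576700e-04 -4.81676703e-04] [ 0.21792431 -0.58108826  0.19331341] 2.65
```

View pics/c2.png

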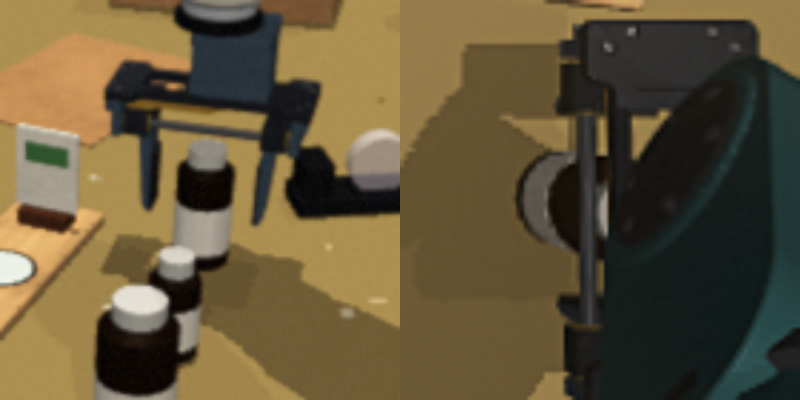

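Request:
{"fn": "drive_tool", "kwargs": {"rows": [{"dx":0,"dy":0,"dz":0,"rx":0,"ry":0,"rz":0},{"dx":0,"dy":0,"dz":0,"rx":0,"ry":0,"rz":0},{"dx":0,"dy":0,"dz":0,"rx":0,"ry":0,"rz":0},{"dx":0,"dy":0,"dz":0,"rx":0,"ry":0,"rz":0},{"dx":0,"dy":0,"dz":0,"rx":0,"ry":0,"rz":0},{"dx":0,"dy":0,"dz":0,"rx":0,"ry":0,"rz":0},{"dx":0,"dy":0,"dz":0,"rx":0,"ry":0,"rz":0},{"dx":0,"dy":0,"dz":0,"rx":0,"ry":0,"rz":0}], "grip": 0}}

```text
t: 3.42
tool_pos: [448.2, -249.3, 52.0]
eef_rot: [0.708, 0.706, 0.0, 0.0]
force: [0.2, 0.6, 2.2]
gripper_width: 0.567
grip_force: 30.0
```

Run:
```python
from h import *
o=manip.observe()
print(o['tool_pos'],o['gripper_width']*91,o['grip_force'],o['force'],o['t'])
p,d=snap('side','side3')
def caps(n,p,d):
    hsv=cv2.cvtColor(p,cv2.COLOR_RGB2HSV); m=((hsv[...,1]<50)&(hsv[...,2]>140)).astype(np.uint8)
    k,l,st,c=cv2.connectedComponentsWithStats(m)
    for i in range(1,k):
        if 40<st[i,4]<500:
            v,u=np.nonzero(l==i);w=pts(n,np.c_[u,v],d[v,u]);print(c[i].round(),np.median(w,0).round(1))
caps('side',p,d)
```

```text
[ 448.1698992  -249.33604691   52.03482606] 51.638186512271 29.998677392868558 [0.19079541 0.60051274 2.22654832] 3.4167
[276. 140.] [ 598.  -252.9   62.2]
[390. 129.] [ 314.3 -404.1   71.9]
[333. 132.] [ 446.1 -243.5  113.6]
[328. 163.] [ 441.3 -225.7   47.6]
[172. 159.] [ 856.1 -146.2   21.2]
[260. 173.] [ 612.8 -155.6   13. ]
[309. 186.] [438.5  65.7 135.8]
[245. 190.] [622.6 -65.6  13.1]
[326. 195.] [425.4 -71.9  33.5]
[223. 209.] [642.8  27.6  13.2]
[208. 230.] [646.  110.5  13. ]
[274. 264.] [458.5 238.6  69.6]
[274. 287.] [455.4 250.9  24.4]
```

Request:
{"fn": "drive_tool", "kwargs": {"rows": [{"dx":0,"dy":0,"dz":-0.1,"rx":0,"ry":0,"rz":0},{"dx":0,"dy":0,"dz":-0.25,"rx":0,"ry":0,"rz":0},{"dx":0,"dy":0,"dz":-0.4,"rx":0,"ry":0,"rz":0},{"dx":0,"dy":0,"dz":-0.4,"rx":0,"ry":0,"rz":0}]}}

```text
t: 3.8
tool_pos: [449.3, -250.0, 94.6]
eef_rot: [0.708, 0.706, 0.0, 0.002]
force: [1.6, -1.2, -0.6]
gripper_width: 0.563
grip_force: 30.0
```

Request:
{"fn": "drive_tool", "kwargs": {"rows": [{"dx":0.1,"dy":0.1,"dz":0,"rx":0,"ry":0,"rz":0},{"dx":0.3,"dy":0.28,"dz":0,"rx":0,"ry":0,"rz":0},{"dx":0.5,"dy":0.47,"dz":0,"rx":0,"ry":0,"rz":0},{"dx":0.7,"dy":0.66,"dz":0,"rx":0,"ry":0,"rz":0},{"dx":0.91,"dy":0.87,"dz":0,"rx":0,"ry":0,"rz":0}]}}

```text
t: 4.22
tool_pos: [535.5, -157.5, 91.6]
eef_rot: [0.708, 0.706, -0.0, -0.0]
force: [0.1, -0.9, -1.9]
gripper_width: 0.566
grip_force: 30.0
```

Request:
{"fn": "drive_tool", "kwargs": {"rows": [{"dx":0.2,"dy":0.2,"dz":0,"rx":0,"ry":0,"rz":0},{"dx":0.4,"dy":0.4,"dz":0,"rx":0,"ry":0,"rz":0},{"dx":0.6,"dy":0.6,"dz":0,"rx":0,"ry":0,"rz":0},{"dx":0.8,"dy":0.77,"dz":0,"rx":0,"ry":0,"rz":0},{"dx":0.91,"dy":0.87,"dz":0,"rx":0,"ry":0,"rz":0},{"dx":0.91,"dy":0.87,"dz":0,"rx":0,"ry":0,"rz":0}]}}

```text
t: 4.72
tool_pos: [623.9, -65.9, 91.6]
eef_rot: [0.707, 0.707, 0.0, 0.0]
force: [-0.8, 0.2, -1.7]
gripper_width: 0.563
grip_force: 30.0
```

Request:
{"fn": "drive_tool", "kwargs": {"rows": [{"dx":0,"dy":0,"dz":0.1,"rx":0,"ry":0,"rz":0},{"dx":0,"dy":0,"dz":0.2,"rx":0,"ry":0,"rz":0},{"dx":0,"dy":0,"dz":0.2,"rx":0,"ry":0,"rz":0},{"dx":0,"dy":0,"dz":0.2,"rx":0,"ry":0,"rz":0}]}}

```text
t: 5.05
tool_pos: [621.0, -68.4, 70.7]
eef_rot: [0.708, 0.706, -0.001, -0.001]
force: [-0.2, -0.9, -1.1]
gripper_width: 0.565
grip_force: 30.0
```

Run:
```python
from h import *
o=manip.observe()
print(o['tool_pos'],o['gripper_width']*91,o['force'],o['t'])
p,d=snap('side','side4');q,_=snap('top','top4')
c=cv2.hconcat([cv2.resize(p[100:260,180:340,::-1],(400,400)),cv2.resize(q[90:220,240:370,::-1],(400,400))]);cv2.imwrite('pics/c4.png',c)
```

```text
[621.04491311 -68.35072831  70.66499237] 51.36970399765893 [-0.18512127 -0.87755425 -1.0694192 ] 5.05
```

View pics/c4.png

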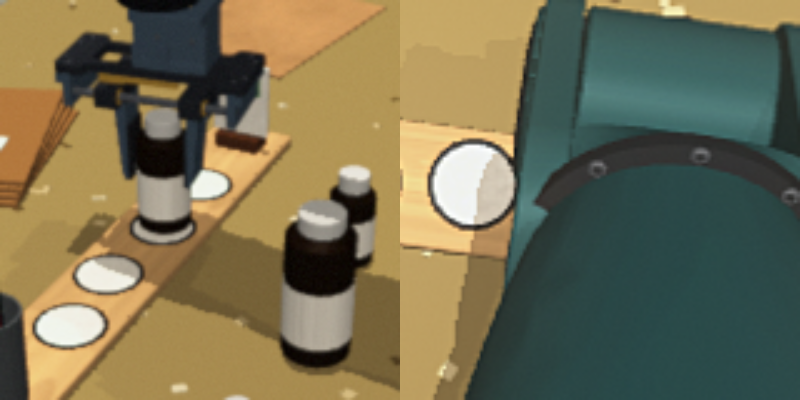

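```bash
cat >> h.py <<'E'
def blobs(n,p,d,zlo,box=None):
    hsv=cv2.cvtColor(p,cv2.COLOR_RGB2HSV); m=((hsv[...,1]<60)&(hsv[...,2]>125)).astype(np.uint8)
    v,u=np.nonzero(m&(d>0)); w=pts(n,np.c_[u,v],d[v,u]); k=abs(w[:,2]-zlo)<4
    mm=np.zeros_like(m); mm[v[k],u[k]]=1
    N,l,st,c=cv2.connectedComponentsWithStats(mm)
    for i in range(1,N):
        if st[i,4]>30:
            q=cv2.findContours((l==i).astype(np.uint8),0,1)[0][0]; e=cv2.fitEllipse(q)[0] if len(q)>5 else c[i]
            print(n,zlo,c[i].round(1),st[i,4],'ray',plane(n,[e],zlo)[0,:2].round(1))
E
python3 - <<'E'
from h import *
p=cv2.imread('pics/side4.png')[...,::-1].copy(); d=np.load('pics/side4.npy')
blobs('side',p,d,132)
for n in('side','top'):
  p=cv2.imread(f'pics/{n}0.png')[...,::-1].copy(); d=np.load(f'pics/{n}0.npy')
  for z in (12,114,136,92,70): blobs(n,p,d,z)
E
```

```text
side 132 [98.4 58.8] 524 ray [1341.2 -568.7]
side 132 [443.2   1. ] 76 ray [  181.3 -1988.8]
side 132 [426.2  53.8] 49 ray [ 240.1 -962.5]
side 132 [244.3 146.9] 85 ray [620.1 -64.7]
side 132 [308.8 187.6] 116 ray [439.2  64.4]
side 12 [279.2  12.9] 62 ray [ 1086.7 -2001.6]
side 12 [202.   31.6] 41 ray [ 1342.2 -1472.2]
side 12 [169.1  51.5] 72 ray [ 1342.7 -1094. ]
side 12 [ 68.9 112.4] 359 ray [1342.2 -362.7]
side 12 [259.7 173.4] 213 ray [ 613.5 -157.3]
side 12 [244.6 190.2] 248 ray [623.5 -67.9]
side 12 [222.8 209.2] 295 ray [644.2  25. ]
side 12 [207.4 229.7] 347 ray [646.7 109. ]
side 12 [273.7 291. ] 39 ray [469.3 207. ]
side 114 [211.5   5.6] 31 ray [ 1341.2 -1601.4]
side 114 [380.9   0.6] 40 ray [  508.9 -1992.1]
side 114 [408.2   2.2] 43 ray [  357.3 -1994.5]
side 114 [88.6 69.3] 499 ray [1341.3 -510.8]
side 114 [332.5 131.7] 71 ray [ 447.2 -244.6]
side 136 [173.6  19.8] 140 ray [ 1343.3 -1171.9]
side 136 [63.8 74.9] 358 ray [1342.2 -367.2]
side 136 [308.8 185. ] 175 ray [439.1  64.1]
side 92 [102.   68.9] 516 ray [1340.5 -606.4]
side 92 [367.9   4. ] 77 ray [  567.7 -1995.
[... 243 characters left out ...]
340.5   6.5] 44 ray [  720.7 -1995.9]
side 70 [383.6   9. ] 70 ray [  490.2 -2000.3]
side 70 [207.   16.9] 35 ray [ 1343.7 -1540.7]
side 70 [89.3 82.4] 467 ray [1341.4 -502.5]
side 70 [392.1 128.9] 53 ray [ 306.3 -408.5]
side 70 [276.3 138.6] 50 ray [ 596.9 -253.1]
side 70 [307.8 218.8] 65 ray [448.   42.1]
side 70 [274.5 262.7] 97 ray [459.  237.3]
top 12 [225.3 148.6] 525 ray [645.3 107.7]
top 12 [263.6 149.5] 536 ray [642.8  23.5]
top 12 [305.9 158.7] 547 ray [622.4 -68.7]
top 12 [347.6 163. ] 560 ray [ 612.5 -158.8]
top 114 [407.8 242.7] 236 ray [ 447.7 -251.2]
top 136 [243.5 247.5] 333 ray [439.9  58.5]
top 92 [320.4 245.4] 163 ray [440.8 -88.9]
top 70 [160.7 234.8] 95 ray [459.2 232.7]
```

Request:
{"fn": "drive_tool", "kwargs": {"rows": [{"dx":0,"dy":0.015,"dz":0.03,"rx":0,"ry":0,"rz":0},{"dx":0,"dy":0.015,"dz":0.05,"rx":0,"ry":0,"rz":0},{"dx":0,"dy":0.015,"dz":0.065,"rx":0,"ry":0,"rz":0},{"dx":0,"dy":0.015,"dz":0.065,"rx":0,"ry":0,"rz":0},{"dx":0,"dy":0.015,"dz":0.065,"rx":0,"ry":0,"rz":0}]}}

```text
t: 5.57
tool_pos: [623.9, -67.7, 65.4]
eef_rot: [0.708, 0.706, -0.0, -0.0]
force: [0.8, 0.6, -1.4]
gripper_width: 0.561
grip_force: 30.0
```

Request:
{"fn": "drive_tool", "kwargs": {"rows": [{"dx":0,"dy":0,"dz":0.01,"rx":0,"ry":0,"rz":0},{"dx":0,"dy":0,"dz":0.015,"rx":0,"ry":0,"rz":0},{"dx":0,"dy":0,"dz":0.015,"rx":0,"ry":0,"rz":0}]}}

```text
t: 5.82
tool_pos: [624.0, -67.6, 64.0]
eef_rot: [0.708, 0.706, 0.0, 0.0]
force: [0.4, -0.4, -1.4]
gripper_width: 0.564
grip_force: 30.0
```

Request:
{"fn": "drive_tool", "kwargs": {"rows": [{"dx":0,"dy":0,"dz":0.005,"rx":0,"ry":0,"rz":0},{"dx":0,"dy":0,"dz":0.01,"rx":0,"ry":0,"rz":0},{"dx":0,"dy":0,"dz":0.01,"rx":0,"ry":0,"rz":0}]}}

```text
t: 6.07
tool_pos: [624.2, -67.7, 63.9]
eef_rot: [0.708, 0.706, -0.0, -0.0]
force: [-4.6, 1.5, 14.3]
gripper_width: 0.566
grip_force: 30.0
```

Request:
{"fn": "drive_tool", "kwargs": {"rows": [{"dx":0,"dy":0,"dz":-0.005,"rx":0,"ry":0,"rz":0},{"dx":0,"dy":0,"dz":-0.005,"rx":0,"ry":0,"rz":0},{"dx":0,"dy":0,"dz":-0.005,"rx":0,"ry":0,"rz":0},{"dx":0,"dy":0,"dz":-0.005,"rx":0,"ry":0,"rz":0},{"dx":0,"dy":0,"dz":-0.005,"rx":0,"ry":0,"rz":0},{"dx":0,"dy":0,"dz":-0.005,"rx":0,"ry":0,"rz":0}], "grip": 1}}

```text
t: 6.57
tool_pos: [623.9, -67.7, 63.3]
eef_rot: [0.708, 0.706, -0.0, -0.0]
force: [-0.2, 0.0, -0.5]
gripper_width: 0.973
grip_force: 0.0
```

Request:
{"fn": "drive_tool", "kwargs": {"rows": [{"dx":0,"dy":0,"dz":-0.2,"rx":0,"ry":0,"rz":0},{"dx":0,"dy":0,"dz":-0.5,"rx":0,"ry":0,"rz":0},{"dx":0,"dy":0,"dz":-0.85,"rx":0,"ry":0,"rz":0},{"dx":0,"dy":0,"dz":-0.85,"rx":0,"ry":0,"rz":0}]}}

```text
t: 6.9
tool_pos: [627.1, -68.1, 154.5]
eef_rot: [0.708, 0.706, 0.002, 0.003]
force: [0.3, 0.8, 1.6]
gripper_width: 0.996
grip_force: 0.0
```

Request:
{"fn": "drive_tool", "kwargs": {"rows": [{"dx":-0.04,"dy":-0.3,"dz":0,"rx":0,"ry":0,"rz":0},{"dx":-0.1,"dy":-0.6,"dz":0,"rx":0,"ry":0,"rz":0},{"dx":-0.1,"dy":-0.92,"dz":0,"rx":0,"ry":0,"rz":0}]}}

```text
t: 7.15
tool_pos: [531.2, -77.9, 148.4]
eef_rot: [0.708, 0.706, 0.0, 0.0]
force: [-0.0, 0.5, 0.8]
gripper_width: 1.0
grip_force: 0.0
```

Request:
{"fn": "drive_tool", "kwargs": {"rows": [{"dx":-0.05,"dy":-0.3,"dz":0,"rx":0,"ry":0,"rz":0},{"dx":-0.1,"dy":-0.6,"dz":0,"rx":0,"ry":0,"rz":0},{"dx":-0.1,"dy":-0.9,"dz":0,"rx":0,"ry":0,"rz":0},{"dx":-0.1,"dy":-0.9,"dz":0,"rx":0,"ry":0,"rz":0},{"dx":-0.1,"dy":-0.9,"dz":0,"rx":0,"ry":0,"rz":0}]}}

```text
t: 7.57
tool_pos: [441.1, -87.4, 148.6]
eef_rot: [0.708, 0.706, 0.0, 0.0]
force: [0.8, 0.4, 0.1]
gripper_width: 0.999
grip_force: 0.0
```

Run:
```python
from h import *
o=manip.observe()
print(o['tool_pos'],o['force'],o['t'])
p,d=snap('side','side5');q,e=snap('top','top5')
blobs('side',p,d,126);blobs('top',q,e,126)
c=cv2.hconcat([cv2.resize(p[100:260,180:340,::-1],(400,400)),cv2.resize(q[90:220,260:390,::-1],(400,400))]);cv2.imwrite('pics/c5.png',c)
```

```text
[441.05123798 -87.36931332 148.56089509] [0.76604895 0.37635449 0.13673486] 7.5667
side 126 [201.2   8.2] 57 ray [ 1345.3 -1473.2]
side 126 [419.4   0.6] 45 ray [  304.3 -1991.8]
side 126 [446.5   2.1] 37 ray [  162.3 -1999.8]
side 126 [82.7 68.6] 460 ray [1341.3 -476.3]
side 126 [426.5  55.5] 44 ray [ 238.4 -963.6]
side 126 [458.3  58.2] 39 ray [ 128.1 -965. ]
side 126 [243.4 149.2] 90 ray [622.6 -64.2]
side 126 [308.6 193. ] 43 ray [436.5  77.2]
top 126 [311.6 150.1] 244 ray [623.  -69.7]
```

View pics/c5.png

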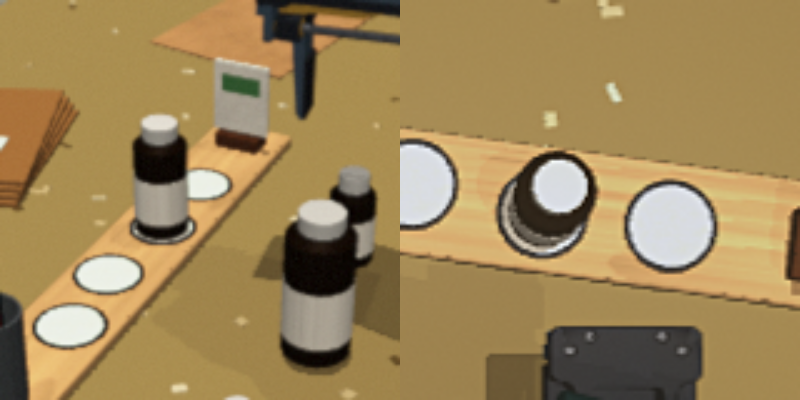

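Request:
{"fn": "drive_tool", "kwargs": {"rows": [{"dx":0.01,"dy":0,"dz":0.3,"rx":0,"ry":0,"rz":0},{"dx":0.01,"dy":0,"dz":0.6,"rx":0,"ry":0,"rz":0},{"dx":0.01,"dy":0,"dz":0.8,"rx":0,"ry":0,"rz":0}]}}

```text
t: 7.92
tool_pos: [442.5, -86.2, 66.6]
eef_rot: [0.708, 0.707, 0.0, 0.0]
force: [-0.1, 0.1, -1.4]
gripper_width: 1.0
grip_force: 0.0
```

Request:
{"fn": "drive_tool", "kwargs": {"rows": [{"dx":0,"dy":0,"dz":0.25,"rx":0,"ry":0,"rz":0},{"dx":0,"dy":0,"dz":0.37,"rx":0,"ry":0,"rz":0},{"dx":0,"dy":0,"dz":0.37,"rx":0,"ry":0,"rz":0},{"dx":0,"dy":0,"dz":0.37,"rx":0,"ry":0,"rz":0}]}}

```text
t: 8.25
tool_pos: [442.4, -86.2, 31.1]
eef_rot: [0.708, 0.706, -0.0, -0.001]
force: [0.6, 0.8, -0.1]
gripper_width: 0.998
grip_force: 0.0
```

Request:
{"fn": "drive_tool", "kwargs": {"rows": [{"dx":0,"dy":0,"dz":0,"rx":0,"ry":0,"rz":0},{"dx":0,"dy":0,"dz":0,"rx":0,"ry":0,"rz":0},{"dx":0,"dy":0,"dz":0,"rx":0,"ry":0,"rz":0},{"dx":0,"dy":0,"dz":0,"rx":0,"ry":0,"rz":0},{"dx":0,"dy":0,"dz":0,"rx":0,"ry":0,"rz":0},{"dx":0,"dy":0,"dz":0,"rx":0,"ry":0,"rz":0},{"dx":0,"dy":0,"dz":0,"rx":0,"ry":0,"rz":0},{"dx":0,"dy":0,"dz":0,"rx":0,"ry":0,"rz":0}], "grip": 0}}

```text
t: 8.92
tool_pos: [442.0, -86.3, 31.5]
eef_rot: [0.708, 0.706, 0.0, 0.0]
force: [-1.4, 0.1, 2.7]
gripper_width: 0.476
grip_force: 30.0
```

Request:
{"fn": "drive_tool", "kwargs": {"rows": [{"dx":0,"dy":0,"dz":-0.1,"rx":0,"ry":0,"rz":0},{"dx":0,"dy":0,"dz":-0.25,"rx":0,"ry":0,"rz":0},{"dx":0,"dy":0,"dz":-0.4,"rx":0,"ry":0,"rz":0},{"dx":0,"dy":0,"dz":-0.4,"rx":0,"ry":0,"rz":0}]}}

```text
t: 9.25
tool_pos: [443.2, -86.6, 74.0]
eef_rot: [0.708, 0.706, 0.001, 0.001]
force: [0.5, -0.4, -0.7]
gripper_width: 0.475
grip_force: 30.0
```

Request:
{"fn": "drive_tool", "kwargs": {"rows": [{"dx":0.07,"dy":0.13,"dz":0,"rx":0,"ry":0,"rz":0},{"dx":0.22,"dy":0.4,"dz":0,"rx":0,"ry":0,"rz":0},{"dx":0.37,"dy":0.67,"dz":0,"rx":0,"ry":0,"rz":0}]}}

```text
t: 9.5
tool_pos: [509.9, -48.7, 71.1]
eef_rot: [0.708, 0.706, -0.0, -0.0]
force: [0.7, 0.1, -0.8]
gripper_width: 0.478
grip_force: 30.0
```

Request:
{"fn": "drive_tool", "kwargs": {"rows": [{"dx":0.18,"dy":0.33,"dz":0,"rx":0,"ry":0,"rz":0},{"dx":0.37,"dy":0.67,"dz":0,"rx":0,"ry":0,"rz":0}]}}

```text
t: 9.67
tool_pos: [577.4, -11.1, 70.6]
eef_rot: [0.708, 0.706, -0.0, -0.0]
force: [-0.6, -1.0, -0.9]
gripper_width: 0.477
grip_force: 30.0
```

Request:
{"fn": "drive_tool", "kwargs": {"rows": [{"dx":0.14,"dy":0.25,"dz":0,"rx":0,"ry":0,"rz":0},{"dx":0.26,"dy":0.48,"dz":0,"rx":0,"ry":0,"rz":0},{"dx":0.37,"dy":0.67,"dz":0,"rx":0,"ry":0,"rz":0},{"dx":0.37,"dy":0.67,"dz":0,"rx":0,"ry":0,"rz":0},{"dx":0.37,"dy":0.67,"dz":0,"rx":0,"ry":0,"rz":0}]}}

```text
t: 10.08
tool_pos: [643.7, 25.4, 70.3]
eef_rot: [0.707, 0.707, -0.0, -0.0]
force: [-0.7, -0.9, -1.6]
gripper_width: 0.475
grip_force: 30.0
```

Request:
{"fn": "drive_tool", "kwargs": {"rows": [{"dx":0,"dy":0,"dz":0.1,"rx":0,"ry":0,"rz":0},{"dx":0,"dy":0,"dz":0.2,"rx":0,"ry":0,"rz":0},{"dx":0,"dy":0,"dz":0.25,"rx":0,"ry":0,"rz":0},{"dx":0,"dy":0,"dz":0.25,"rx":0,"ry":0,"rz":0},{"dx":0,"dy":0,"dz":0.25,"rx":0,"ry":0,"rz":0}]}}

```text
t: 10.5
tool_pos: [642.5, 24.0, 45.7]
eef_rot: [0.708, 0.706, -0.0, -0.0]
force: [0.2, -0.3, -1.0]
gripper_width: 0.478
grip_force: 30.0
```

Request:
{"fn": "drive_tool", "kwargs": {"rows": [{"dx":0,"dy":0.005,"dz":0.01,"rx":0,"ry":0,"rz":0},{"dx":0,"dy":0.005,"dz":0.02,"rx":0,"ry":0,"rz":0},{"dx":0,"dy":0.005,"dz":0.02,"rx":0,"ry":0,"rz":0}]}}

```text
t: 10.75
tool_pos: [643.8, 24.2, 44.6]
eef_rot: [0.708, 0.706, 0.0, 0.0]
force: [0.2, 0.7, -0.3]
gripper_width: 0.474
grip_force: 30.0
```

Request:
{"fn": "drive_tool", "kwargs": {"rows": [{"dx":0,"dy":0,"dz":0.005,"rx":0,"ry":0,"rz":0},{"dx":0,"dy":0,"dz":0.006,"rx":0,"ry":0,"rz":0},{"dx":0,"dy":0,"dz":0.006,"rx":0,"ry":0,"rz":0}]}}

```text
t: 11.0
tool_pos: [643.7, 24.3, 43.9]
eef_rot: [0.708, 0.706, 0.0, 0.0]
force: [0.2, -0.7, -0.9]
gripper_width: 0.479
grip_force: 30.0
```

Request:
{"fn": "drive_tool", "kwargs": {"rows": [{"dx":0,"dy":0,"dz":0.005,"rx":0,"ry":0,"rz":0},{"dx":0,"dy":0,"dz":0.008,"rx":0,"ry":0,"rz":0},{"dx":0,"dy":0,"dz":0.008,"rx":0,"ry":0,"rz":0}]}}

```text
t: 11.25
tool_pos: [643.8, 24.3, 43.5]
eef_rot: [0.708, 0.706, 0.0, 0.0]
force: [-2.7, -0.3, 6.8]
gripper_width: 0.475
grip_force: 30.0
```

Request:
{"fn": "drive_tool", "kwargs": {"rows": [{"dx":0,"dy":0,"dz":-0.003,"rx":0,"ry":0,"rz":0},{"dx":0,"dy":0,"dz":-0.003,"rx":0,"ry":0,"rz":0},{"dx":0,"dy":0,"dz":-0.003,"rx":0,"ry":0,"rz":0},{"dx":0,"dy":0,"dz":-0.003,"rx":0,"ry":0,"rz":0},{"dx":0,"dy":0,"dz":-0.003,"rx":0,"ry":0,"rz":0},{"dx":0,"dy":0,"dz":-0.003,"rx":0,"ry":0,"rz":0}], "grip": 1}}

```text
t: 11.75
tool_pos: [643.6, 24.3, 43.3]
eef_rot: [0.708, 0.706, -0.0, -0.0]
force: [0.0, -0.6, -0.1]
gripper_width: 0.884
grip_force: 0.0
```

Request:
{"fn": "drive_tool", "kwargs": {"rows": [{"dx":0,"dy":0,"dz":-0.2,"rx":0,"ry":0,"rz":0},{"dx":0,"dy":0,"dz":-0.5,"rx":0,"ry":0,"rz":0},{"dx":0,"dy":0,"dz":-0.8,"rx":0,"ry":0,"rz":0},{"dx":0,"dy":0,"dz":-1,"rx":0,"ry":0,"rz":0}]}}

```text
t: 12.08
tool_pos: [644.3, 24.3, 145.9]
eef_rot: [0.708, 0.706, 0.001, 0.001]
force: [0.3, 0.9, 0.8]
gripper_width: 1.0
grip_force: 0.0
```

Request:
{"fn": "drive_tool", "kwargs": {"rows": [{"dx":0,"dy":-0.2,"dz":-0.2,"rx":0,"ry":0,"rz":0},{"dx":0.1,"dy":-0.6,"dz":-0.2,"rx":0,"ry":0,"rz":0},{"dx":0.17,"dy":-1,"dz":-0.2,"rx":0,"ry":0,"rz":0}]}}

```text
t: 12.33
tool_pos: [543.6, 41.6, 164.4]
eef_rot: [0.708, 0.706, 0.001, 0.001]
force: [-0.1, 0.4, -0.5]
gripper_width: 0.999
grip_force: 0.0
```

Request:
{"fn": "drive_tool", "kwargs": {"rows": [{"dx":0.1,"dy":-0.4,"dz":0,"rx":0,"ry":0,"rz":0},{"dx":0.2,"dy":-0.8,"dz":0,"rx":0,"ry":0,"rz":0},{"dx":0.2,"dy":-1,"dz":0,"rx":0,"ry":0,"rz":0},{"dx":0.2,"dy":-1,"dz":0,"rx":0,"ry":0,"rz":0},{"dx":0.2,"dy":-1,"dz":0,"rx":0,"ry":0,"rz":0}]}}

```text
t: 12.75
tool_pos: [443.3, 61.8, 163.7]
eef_rot: [0.708, 0.707, 0.0, 0.0]
force: [0.8, 1.0, 0.6]
gripper_width: 1.004
grip_force: 0.0
```

Run:
```python
from h import *
o=manip.observe()
print(o['tool_pos'],o['force'],o['t'])
p,d=snap('side','side6');q,e=snap('top','top6')
blobs('side',p,d,104);blobs('top',q,e,104);blobs('side',p,d,136)
c=cv2.hconcat([cv2.resize(p[60:260,160:360,::-1],(400,400)),cv2.resize(q[90:220,210:340,::-1],(400,400))]);cv2.imwrite('pics/c6.png',c)
```

```text
[443.34123047  61.8479375  163.70915851] [0.84950626 1.01368124 0.57402901] 12.75
side 104 [212.4   7.1] 35 ray [ 1344.1 -1624. ]
side 104 [422.    5.1] 43 ray [  284.1 -1994. ]
side 104 [450.5   6.7] 51 ray [  137.7 -2000.9]
side 104 [173.8  27.3] 101 ray [ 1342.9 -1163.8]
side 104 [68.2 83.2] 381 ray [1342.2 -386.2]
side 104 [425.   61.3] 44 ray [ 238.8 -974.9]
side 104 [456.4  63.9] 48 ray [ 129.4 -968.5]
side 104 [221.6 175.1] 78 ray [641.8  27.2]
top 104 [263.6 142.3] 160 ray [642.3  21.7]
side 136 [205.1   4.4] 33 ray [ 1341.3 -1522. ]
side 136 [452.8   0.6] 43 ray [  136.9 -1990.3]
side 136 [150.6  31.2] 175 ray [1343.8 -951.6]
side 136 [426.3  52.5] 46 ray [ 241.1 -968.4]
side 136 [49.8 81.9] 299 ray [1342.  -300.6]
side 136 [308.8 185.1] 171 ray [439.1  64.5]
```

View pics/c6.png

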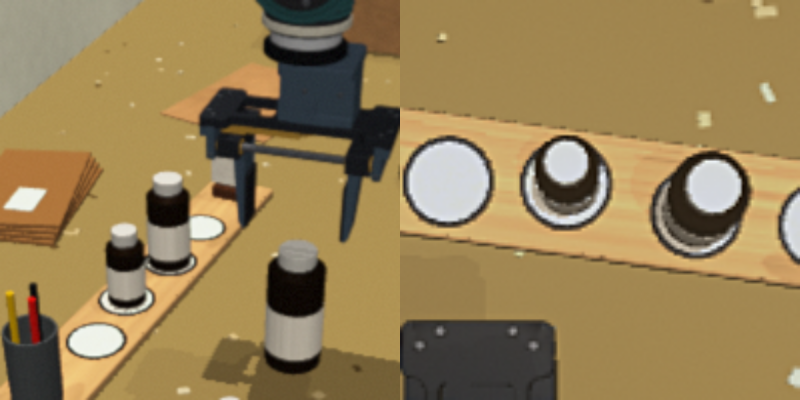

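Request:
{"fn": "drive_tool", "kwargs": {"rows": [{"dx":0,"dy":-0.03,"dz":0.05,"rx":0,"ry":0,"rz":0},{"dx":0,"dy":-0.03,"dz":0.35,"rx":0,"ry":0,"rz":0},{"dx":0,"dy":-0.03,"dz":0.65,"rx":0,"ry":0,"rz":0},{"dx":0,"dy":-0.03,"dz":0.92,"rx":0,"ry":0,"rz":0},{"dx":0,"dy":-0.03,"dz":0.92,"rx":0,"ry":0,"rz":0},{"dx":0,"dy":-0.03,"dz":0.92,"rx":0,"ry":0,"rz":0}]}}

```text
t: 13.35
tool_pos: [440.1, 61.5, 70.4]
eef_rot: [0.708, 0.706, -0.001, -0.001]
force: [0.1, 0.7, 0.7]
gripper_width: 0.998
grip_force: 0.0
```

Request:
{"fn": "drive_tool", "kwargs": {"rows": [{"dx":0,"dy":0,"dz":0,"rx":0,"ry":0,"rz":0},{"dx":0,"dy":0,"dz":0,"rx":0,"ry":0,"rz":0},{"dx":0,"dy":0,"dz":0,"rx":0,"ry":0,"rz":0},{"dx":0,"dy":0,"dz":0,"rx":0,"ry":0,"rz":0},{"dx":0,"dy":0,"dz":0,"rx":0,"ry":0,"rz":0},{"dx":0,"dy":0,"dz":0,"rx":0,"ry":0,"rz":0},{"dx":0,"dy":0,"dz":0,"rx":0,"ry":0,"rz":0},{"dx":0,"dy":0,"dz":0,"rx":0,"ry":0,"rz":0}], "grip": 0}}

```text
t: 14.02
tool_pos: [441.1, 61.8, 72.0]
eef_rot: [0.708, 0.706, 0.0, 0.0]
force: [-2.8, -0.4, 10.8]
gripper_width: 0.654
grip_force: 30.0
```

Request:
{"fn": "drive_tool", "kwargs": {"rows": [{"dx":0,"dy":0,"dz":-0.1,"rx":0,"ry":0,"rz":0},{"dx":0,"dy":0,"dz":-0.25,"rx":0,"ry":0,"rz":0},{"dx":0,"dy":0,"dz":-0.4,"rx":0,"ry":0,"rz":0},{"dx":0,"dy":0,"dz":-0.4,"rx":0,"ry":0,"rz":0}]}}

```text
t: 14.35
tool_pos: [442.0, 61.8, 113.8]
eef_rot: [0.708, 0.706, 0.001, 0.001]
force: [2.1, -0.7, -2.6]
gripper_width: 0.655
grip_force: 30.0
```

Request:
{"fn": "drive_tool", "kwargs": {"rows": [{"dx":-0.1,"dy":0,"dz":0,"rx":0,"ry":0,"rz":0},{"dx":-0.3,"dy":0,"dz":0,"rx":0,"ry":0,"rz":0},{"dx":-0.5,"dy":0,"dz":0,"rx":0,"ry":0,"rz":0},{"dx":-0.73,"dy":0,"dz":0,"rx":0,"ry":0,"rz":0}]}}

```text
t: 14.68
tool_pos: [439.8, -12.2, 110.6]
eef_rot: [0.707, 0.707, -0.0, -0.0]
force: [1.0, -0.0, -3.2]
gripper_width: 0.655
grip_force: 30.0
```

Request:
{"fn": "drive_tool", "kwargs": {"rows": [{"dx":-0.25,"dy":0,"dz":0,"rx":0,"ry":0,"rz":0},{"dx":-0.5,"dy":0,"dz":0,"rx":0,"ry":0,"rz":0},{"dx":-0.73,"dy":0,"dz":0,"rx":0,"ry":0,"rz":0}]}}

```text
t: 14.93
tool_pos: [439.5, -85.9, 110.5]
eef_rot: [0.708, 0.706, -0.0, -0.0]
force: [0.1, 0.2, -3.1]
gripper_width: 0.652
grip_force: 30.0
```

Request:
{"fn": "drive_tool", "kwargs": {"rows": [{"dx":-0.25,"dy":0.02,"dz":0,"rx":0,"ry":0,"rz":0},{"dx":-0.5,"dy":0.12,"dz":0,"rx":0,"ry":0,"rz":0},{"dx":-0.68,"dy":0.26,"dz":0,"rx":0,"ry":0,"rz":0},{"dx":-0.73,"dy":0.46,"dz":0,"rx":0,"ry":0,"rz":0},{"dx":-0.73,"dy":0.66,"dz":0,"rx":0,"ry":0,"rz":0},{"dx":-0.73,"dy":0.86,"dz":0,"rx":0,"ry":0,"rz":0}]}}

```text
t: 15.43
tool_pos: [526.1, -158.5, 110.2]
eef_rot: [0.708, 0.706, -0.0, -0.001]
force: [-0.0, -0.0, -2.5]
gripper_width: 0.654
grip_force: 30.0
```

Request:
{"fn": "drive_tool", "kwargs": {"rows": [{"dx":0,"dy":0.2,"dz":0,"rx":0,"ry":0,"rz":0},{"dx":0,"dy":0.4,"dz":0,"rx":0,"ry":0,"rz":0},{"dx":0,"dy":0.6,"dz":0,"rx":0,"ry":0,"rz":0},{"dx":0,"dy":0.78,"dz":0,"rx":0,"ry":0,"rz":0},{"dx":0,"dy":0.86,"dz":0,"rx":0,"ry":0,"rz":0},{"dx":0,"dy":0.86,"dz":0,"rx":0,"ry":0,"rz":0},{"dx":0,"dy":0.86,"dz":0,"rx":0,"ry":0,"rz":0}]}}

```text
t: 16.02
tool_pos: [611.1, -157.8, 110.4]
eef_rot: [0.708, 0.706, -0.0, -0.001]
force: [-0.3, -0.2, -3.7]
gripper_width: 0.652
grip_force: 30.0
```

Request:
{"fn": "drive_tool", "kwargs": {"rows": [{"dx":0,"dy":0,"dz":0.1,"rx":0,"ry":0,"rz":0},{"dx":0,"dy":0,"dz":0.2,"rx":0,"ry":0,"rz":0},{"dx":0,"dy":0,"dz":0.24,"rx":0,"ry":0,"rz":0},{"dx":0,"dy":0,"dz":0.24,"rx":0,"ry":0,"rz":0},{"dx":0,"dy":0,"dz":0.24,"rx":0,"ry":0,"rz":0}]}}

```text
t: 16.43
tool_pos: [611.7, -157.6, 86.8]
eef_rot: [0.708, 0.706, -0.0, -0.0]
force: [0.3, -0.2, -1.7]
gripper_width: 0.652
grip_force: 30.0
```

Request:
{"fn": "drive_tool", "kwargs": {"rows": [{"dx":0,"dy":0.012,"dz":0.01,"rx":0,"ry":0,"rz":0},{"dx":0,"dy":0.012,"dz":0.025,"rx":0,"ry":0,"rz":0},{"dx":0,"dy":0.012,"dz":0.025,"rx":0,"ry":0,"rz":0}]}}

```text
t: 16.68
tool_pos: [613.6, -157.6, 84.9]
eef_rot: [0.708, 0.706, 0.0, 0.0]
force: [0.7, -0.0, -3.4]
gripper_width: 0.653
grip_force: 30.0
```

Request:
{"fn": "drive_tool", "kwargs": {"rows": [{"dx":0,"dy":0,"dz":0.005,"rx":0,"ry":0,"rz":0},{"dx":0,"dy":0,"dz":0.006,"rx":0,"ry":0,"rz":0},{"dx":0,"dy":0,"dz":0.006,"rx":0,"ry":0,"rz":0}]}}

```text
t: 16.93
tool_pos: [613.5, -157.7, 84.3]
eef_rot: [0.708, 0.706, 0.0, 0.0]
force: [0.6, -0.1, -3.0]
gripper_width: 0.654
grip_force: 30.0
```

Request:
{"fn": "drive_tool", "kwargs": {"rows": [{"dx":0,"dy":0,"dz":0.005,"rx":0,"ry":0,"rz":0},{"dx":0,"dy":0,"dz":0.008,"rx":0,"ry":0,"rz":0},{"dx":0,"dy":0,"dz":0.008,"rx":0,"ry":0,"rz":0}]}}

```text
t: 17.18
tool_pos: [613.6, -157.7, 84.0]
eef_rot: [0.708, 0.706, -0.0, 0.0]
force: [-2.7, 0.2, 6.5]
gripper_width: 0.653
grip_force: 30.0
```

Request:
{"fn": "drive_tool", "kwargs": {"rows": [{"dx":0,"dy":0,"dz":-0.004,"rx":0,"ry":0,"rz":0},{"dx":0,"dy":0,"dz":-0.004,"rx":0,"ry":0,"rz":0},{"dx":0,"dy":0,"dz":-0.004,"rx":0,"ry":0,"rz":0},{"dx":0,"dy":0,"dz":-0.004,"rx":0,"ry":0,"rz":0},{"dx":0,"dy":0,"dz":-0.004,"rx":0,"ry":0,"rz":0},{"dx":0,"dy":0,"dz":-0.004,"rx":0,"ry":0,"rz":0}], "grip": 1}}

```text
t: 17.68
tool_pos: [613.5, -157.6, 83.8]
eef_rot: [0.708, 0.706, 0.0, 0.0]
force: [0.3, -0.3, 0.1]
gripper_width: 0.998
grip_force: 0.0
```

Request:
{"fn": "drive_tool", "kwargs": {"rows": [{"dx":0,"dy":0,"dz":-0.2,"rx":0,"ry":0,"rz":0},{"dx":0,"dy":0,"dz":-0.5,"rx":0,"ry":0,"rz":0},{"dx":0,"dy":0,"dz":-0.8,"rx":0,"ry":0,"rz":0},{"dx":0,"dy":0,"dz":-1,"rx":0,"ry":0,"rz":0},{"dx":0,"dy":0,"dz":-1,"rx":0,"ry":0,"rz":0}]}}

```text
t: 18.1
tool_pos: [615.6, -158.3, 188.4]
eef_rot: [0.708, 0.706, 0.001, 0.003]
force: [-0.7, -0.8, 0.4]
gripper_width: 0.999
grip_force: 0.0
```

Request:
{"fn": "drive_tool", "kwargs": {"rows": [{"dx":0.3,"dy":-0.3,"dz":0,"rx":0,"ry":0,"rz":0},{"dx":0.6,"dy":-0.6,"dz":0,"rx":0,"ry":0,"rz":0},{"dx":0.98,"dy":-0.8,"dz":0,"rx":0,"ry":0,"rz":0},{"dx":0.98,"dy":-0.8,"dz":0,"rx":0,"ry":0,"rz":0}]}}

```text
t: 18.43
tool_pos: [529.5, -55.9, 182.6]
eef_rot: [0.707, 0.707, -0.001, -0.001]
force: [1.6, -0.2, -0.1]
gripper_width: 1.0
grip_force: 0.0
```

Request:
{"fn": "drive_tool", "kwargs": {"rows": [{"dx":0.3,"dy":-0.3,"dz":0,"rx":0,"ry":0,"rz":0},{"dx":0.6,"dy":-0.5,"dz":0,"rx":0,"ry":0,"rz":0},{"dx":0.98,"dy":-0.5,"dz":0,"rx":0,"ry":0,"rz":0},{"dx":0.98,"dy":-0.5,"dz":0,"rx":0,"ry":0,"rz":0}]}}

```text
t: 18.77
tool_pos: [482.7, 42.5, 183.5]
eef_rot: [0.707, 0.707, 0.0, -0.0]
force: [0.9, -0.6, 0.3]
gripper_width: 0.998
grip_force: 0.0
```

Request:
{"fn": "drive_tool", "kwargs": {"rows": [{"dx":0.3,"dy":-0.1,"dz":0,"rx":0,"ry":0,"rz":0},{"dx":0.6,"dy":-0.2,"dz":0,"rx":0,"ry":0,"rz":0},{"dx":0.98,"dy":-0.24,"dz":0,"rx":0,"ry":0,"rz":0},{"dx":0.98,"dy":-0.24,"dz":0,"rx":0,"ry":0,"rz":0}]}}

```text
t: 19.1
tool_pos: [459.5, 140.6, 183.6]
eef_rot: [0.707, 0.707, 0.0, -0.0]
force: [-0.1, -0.3, 0.5]
gripper_width: 0.999
grip_force: 0.0
```

Request:
{"fn": "drive_tool", "kwargs": {"rows": [{"dx":0.3,"dy":0,"dz":0,"rx":0,"ry":0,"rz":0},{"dx":0.6,"dy":0,"dz":0,"rx":0,"ry":0,"rz":0},{"dx":0.98,"dy":0,"dz":0,"rx":0,"ry":0,"rz":0},{"dx":0.98,"dy":0,"dz":0,"rx":0,"ry":0,"rz":0},{"dx":0.98,"dy":0,"dz":0,"rx":0,"ry":0,"rz":0}]}}

```text
t: 19.52
tool_pos: [460.3, 235.7, 183.3]
eef_rot: [0.707, 0.707, -0.0, -0.0]
force: [-0.5, 0.3, -0.7]
gripper_width: 1.0
grip_force: 0.0
```

Run:
```python
from h import *
o=manip.observe()
print(o['tool_pos'],o['force'],o['t'])
p,d=snap('side','side7');q,e=snap('top','top7')
blobs('side',p,d,148);blobs('top',q,e,148);blobs('side',p,d,70)
c=cv2.hconcat([cv2.resize(p[90:290,160:360,::-1],(400,400)),cv2.resize(q[90:220,270:400,::-1],(400,400))]);cv2.imwrite('pics/c7.png',c)
```

```text
[460.29716009 235.71604294 183.34023956] [-0.49627812  0.27409111 -0.74532008] 19.5167
side 148 [88.1 58.9] 468 ray [1342.1 -511.8]
side 148 [425.8  49.2] 51 ray [ 243.  -967.3]
side 148 [256.5 125.9] 47 ray [ 618.6 -150.6]
top 148 [362.1 154. ] 342 ray [ 611.9 -159.9]
side 70 [213.9  13.1] 45 ray [ 1343.9 -1629.4]
side 70 [439.3  12.8] 31 ray [  188.3 -1994.2]
side 70 [91.6 81.2] 461 ray [1340.6 -522.4]
side 70 [422.5  70.6] 45 ray [ 242.7 -959.9]
side 70 [455.5  73. ] 46 ray [  133.9 -1027.5]
side 70 [486.5  78.7] 48 ray [  19.1 -948.7]
side 70 [391.7 129.2] 53 ray [ 308.4 -405.7]
side 70 [274.6 263. ] 95 ray [458.7 237.9]
```

View pics/c7.png

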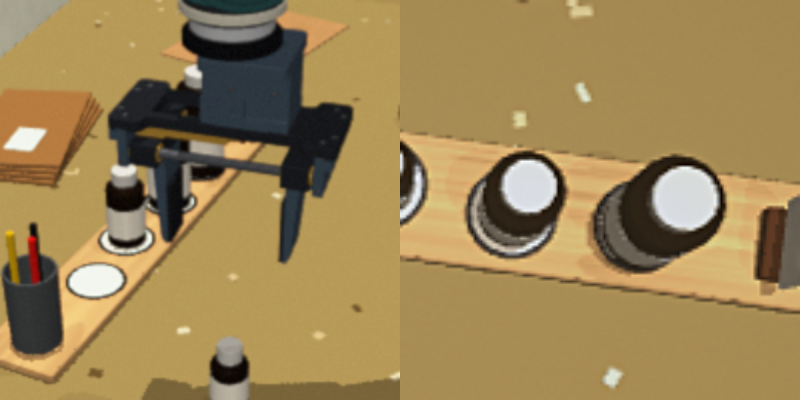

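Request:
{"fn": "drive_tool", "kwargs": {"rows": [{"dx":0,"dy":-0.01,"dz":0.3,"rx":0,"ry":0,"rz":0},{"dx":0,"dy":-0.01,"dz":0.6,"rx":0,"ry":0,"rz":0},{"dx":0,"dy":-0.01,"dz":0.9,"rx":0,"ry":0,"rz":0}]}}

```text
t: 19.87
tool_pos: [459.7, 233.5, 93.1]
eef_rot: [0.708, 0.706, 0.001, 0.0]
force: [1.5, -0.1, -0.5]
gripper_width: 1.0
grip_force: 0.0
```

Request:
{"fn": "drive_tool", "kwargs": {"rows": [{"dx":0,"dy":0,"dz":0.3,"rx":0,"ry":0,"rz":0},{"dx":0,"dy":0,"dz":0.6,"rx":0,"ry":0,"rz":0},{"dx":0,"dy":0,"dz":0.74,"rx":0,"ry":0,"rz":0},{"dx":0,"dy":0,"dz":0.78,"rx":0,"ry":0,"rz":0},{"dx":0,"dy":0,"dz":0.78,"rx":0,"ry":0,"rz":0},{"dx":0,"dy":0,"dz":0.78,"rx":0,"ry":0,"rz":0}]}}

```text
t: 20.37
tool_pos: [459.8, 234.2, 16.5]
eef_rot: [0.708, 0.706, 0.0, 0.0]
force: [0.0, -1.0, 0.5]
gripper_width: 1.002
grip_force: 0.0
```

Request:
{"fn": "drive_tool", "kwargs": {"rows": [{"dx":0,"dy":0,"dz":0,"rx":0,"ry":0,"rz":0},{"dx":0,"dy":0,"dz":0,"rx":0,"ry":0,"rz":0},{"dx":0,"dy":0,"dz":0,"rx":0,"ry":0,"rz":0},{"dx":0,"dy":0,"dz":0,"rx":0,"ry":0,"rz":0},{"dx":0,"dy":0,"dz":0,"rx":0,"ry":0,"rz":0},{"dx":0,"dy":0,"dz":0,"rx":0,"ry":0,"rz":0},{"dx":0,"dy":0,"dz":0,"rx":0,"ry":0,"rz":0},{"dx":0,"dy":0,"dz":0,"rx":0,"ry":0,"rz":0}], "grip": 0}}

```text
t: 21.03
tool_pos: [459.2, 234.7, 15.8]
eef_rot: [0.708, 0.706, -0.0, -0.0]
force: [0.2, -1.2, 0.1]
gripper_width: 0.445
grip_force: 0.0
```

Request:
{"fn": "drive_tool", "kwargs": {"rows": [{"dx":0,"dy":0,"dz":0,"rx":0,"ry":0,"rz":0},{"dx":0,"dy":0,"dz":0,"rx":0,"ry":0,"rz":0},{"dx":0,"dy":0,"dz":0,"rx":0,"ry":0,"rz":0}]}}

```text
t: 21.28
tool_pos: [459.3, 234.7, 15.8]
eef_rot: [0.708, 0.706, -0.0, -0.0]
force: [0.3, 0.3, 0.3]
gripper_width: 0.383
grip_force: 30.0
```

Request:
{"fn": "drive_tool", "kwargs": {"rows": [{"dx":0,"dy":0,"dz":-0.1,"rx":0,"ry":0,"rz":0},{"dx":0,"dy":0,"dz":-0.25,"rx":0,"ry":0,"rz":0},{"dx":0,"dy":0,"dz":-0.4,"rx":0,"ry":0,"rz":0},{"dx":0,"dy":0,"dz":-0.4,"rx":0,"ry":0,"rz":0}]}}

```text
t: 21.62
tool_pos: [460.6, 235.3, 58.5]
eef_rot: [0.708, 0.706, 0.002, 0.001]
force: [0.6, 0.7, -0.2]
gripper_width: 0.382
grip_force: 30.0
```

Request:
{"fn": "drive_tool", "kwargs": {"rows": [{"dx":-0.1,"dy":0,"dz":0,"rx":0,"ry":0,"rz":0},{"dx":-0.3,"dy":0,"dz":0,"rx":0,"ry":0,"rz":0},{"dx":-0.6,"dy":0,"dz":0,"rx":0,"ry":0,"rz":0},{"dx":-0.9,"dy":0,"dz":0,"rx":0,"ry":0,"rz":0}]}}

```text
t: 21.95
tool_pos: [458.3, 143.3, 55.2]
eef_rot: [0.707, 0.707, -0.0, -0.0]
force: [0.0, -0.4, -1.2]
gripper_width: 0.393
grip_force: 30.0
```

Request:
{"fn": "drive_tool", "kwargs": {"rows": [{"dx":-0.2,"dy":0.1,"dz":0,"rx":0,"ry":0,"rz":0},{"dx":-0.3,"dy":0.3,"dz":0,"rx":0,"ry":0,"rz":0},{"dx":-0.365,"dy":0.6,"dz":0,"rx":0,"ry":0,"rz":0},{"dx":-0.365,"dy":0.9,"dz":0,"rx":0,"ry":0,"rz":0}]}}

```text
t: 22.28
tool_pos: [548.9, 105.8, 55.0]
eef_rot: [0.708, 0.706, -0.001, -0.0]
force: [0.3, 0.0, -0.4]
gripper_width: 0.386
grip_force: 30.0
```

Request:
{"fn": "drive_tool", "kwargs": {"rows": [{"dx":0,"dy":0.3,"dz":0,"rx":0,"ry":0,"rz":0},{"dx":0,"dy":0.6,"dz":0,"rx":0,"ry":0,"rz":0},{"dx":0,"dy":0.8,"dz":0,"rx":0,"ry":0,"rz":0},{"dx":0,"dy":0.96,"dz":0,"rx":0,"ry":0,"rz":0},{"dx":0,"dy":0.96,"dz":0,"rx":0,"ry":0,"rz":0},{"dx":0,"dy":0.96,"dz":0,"rx":0,"ry":0,"rz":0}]}}

```text
t: 22.78
tool_pos: [644.4, 107.0, 54.7]
eef_rot: [0.708, 0.706, -0.001, -0.0]
force: [-0.6, -0.2, 0.0]
gripper_width: 0.385
grip_force: 30.0
```

Request:
{"fn": "drive_tool", "kwargs": {"rows": [{"dx":0,"dy":0,"dz":0.1,"rx":0,"ry":0,"rz":0},{"dx":0,"dy":0,"dz":0.2,"rx":0,"ry":0,"rz":0},{"dx":0,"dy":0,"dz":0.25,"rx":0,"ry":0,"rz":0},{"dx":0,"dy":0,"dz":0.25,"rx":0,"ry":0,"rz":0},{"dx":0,"dy":0,"dz":0.25,"rx":0,"ry":0,"rz":0}]}}

```text
t: 23.2
tool_pos: [644.3, 107.8, 30.2]
eef_rot: [0.708, 0.706, -0.001, -0.0]
force: [-0.5, 0.3, -0.3]
gripper_width: 0.385
grip_force: 30.0
```

Request:
{"fn": "drive_tool", "kwargs": {"rows": [{"dx":0.003,"dy":0.005,"dz":0.01,"rx":0,"ry":0,"rz":0},{"dx":0.003,"dy":0.005,"dz":0.022,"rx":0,"ry":0,"rz":0},{"dx":0.003,"dy":0.005,"dz":0.022,"rx":0,"ry":0,"rz":0}]}}

```text
t: 23.45
tool_pos: [645.6, 108.1, 28.7]
eef_rot: [0.708, 0.706, 0.0, 0.0]
force: [-0.1, 0.4, -0.4]
gripper_width: 0.387
grip_force: 30.0
```

Request:
{"fn": "drive_tool", "kwargs": {"rows": [{"dx":0,"dy":0,"dz":0.005,"rx":0,"ry":0,"rz":0},{"dx":0,"dy":0,"dz":0.006,"rx":0,"ry":0,"rz":0},{"dx":0,"dy":0,"dz":0.006,"rx":0,"ry":0,"rz":0}]}}

```text
t: 23.7
tool_pos: [645.5, 108.1, 28.1]
eef_rot: [0.708, 0.706, 0.0, 0.0]
force: [-0.6, 0.0, -0.7]
gripper_width: 0.383
grip_force: 30.0
```

Request:
{"fn": "drive_tool", "kwargs": {"rows": [{"dx":0,"dy":0,"dz":0.005,"rx":0,"ry":0,"rz":0},{"dx":0,"dy":0,"dz":0.007,"rx":0,"ry":0,"rz":0},{"dx":0,"dy":0,"dz":0.007,"rx":0,"ry":0,"rz":0}]}}

```text
t: 23.95
tool_pos: [645.6, 108.1, 27.8]
eef_rot: [0.708, 0.706, -0.0, -0.0]
force: [-2.6, -0.2, 6.0]
gripper_width: 0.386
grip_force: 30.0
```

Contact. Release, rise and back off.

Request:
{"fn": "drive_tool", "kwargs": {"rows": [{"dx":0,"dy":0,"dz":-0.003,"rx":0,"ry":0,"rz":0},{"dx":0,"dy":0,"dz":-0.003,"rx":0,"ry":0,"rz":0},{"dx":0,"dy":0,"dz":-0.003,"rx":0,"ry":0,"rz":0},{"dx":0,"dy":0,"dz":-0.003,"rx":0,"ry":0,"rz":0},{"dx":0,"dy":0,"dz":-0.003,"rx":0,"ry":0,"rz":0},{"dx":0,"dy":0,"dz":-0.003,"rx":0,"ry":0,"rz":0},{"dx":0,"dy":0,"dz":-0.003,"rx":0,"ry":0,"rz":0}], "grip": 1}}

```text
t: 24.53
tool_pos: [645.5, 108.1, 27.6]
eef_rot: [0.708, 0.706, -0.0, -0.0]
force: [-0.5, 0.6, -0.3]
gripper_width: 0.866
grip_force: 0.0
```

Request:
{"fn": "drive_tool", "kwargs": {"rows": [{"dx":0,"dy":0,"dz":-0.2,"rx":0,"ry":0,"rz":0},{"dx":0,"dy":0,"dz":-0.5,"rx":0,"ry":0,"rz":0},{"dx":0,"dy":0,"dz":-0.8,"rx":0,"ry":0,"rz":0},{"dx":0,"dy":0,"dz":-1,"rx":0,"ry":0,"rz":0},{"dx":0,"dy":0,"dz":-1,"rx":0,"ry":0,"rz":0}]}}

```text
t: 24.95
tool_pos: [647.9, 108.4, 132.2]
eef_rot: [0.708, 0.706, 0.002, 0.002]
force: [0.7, 0.4, 1.1]
gripper_width: 1.003
grip_force: 0.0
```

Request:
{"fn": "drive_tool", "kwargs": {"rows": [{"dx":0,"dy":-0.3,"dz":-0.3,"rx":0,"ry":0,"rz":0},{"dx":0,"dy":-0.6,"dz":-0.5,"rx":0,"ry":0,"rz":0},{"dx":0,"dy":-0.9,"dz":-0.5,"rx":0,"ry":0,"rz":0},{"dx":0,"dy":-1,"dz":-0.5,"rx":0,"ry":0,"rz":0}]}}

```text
t: 25.28
tool_pos: [542.4, 108.2, 177.6]
eef_rot: [0.708, 0.706, -0.0, -0.0]
force: [0.1, -0.6, -1.8]
gripper_width: 0.999
grip_force: 0.0
```

Request:
{"fn": "drive_tool", "kwargs": {"rows": [{"dx":0,"dy":-0.3,"dz":0,"rx":0,"ry":0,"rz":0},{"dx":0,"dy":-0.6,"dz":0,"rx":0,"ry":0,"rz":0},{"dx":0,"dy":-0.8,"dz":0,"rx":0,"ry":0,"rz":0},{"dx":0,"dy":-0.8,"dz":0,"rx":0,"ry":0,"rz":0},{"dx":0,"dy":-0.8,"dz":0,"rx":0,"ry":0,"rz":0}]}}

```text
t: 25.7
tool_pos: [465.1, 108.5, 177.3]
eef_rot: [0.708, 0.706, -0.0, -0.0]
force: [0.8, -0.3, -0.2]
gripper_width: 1.003
grip_force: 0.0
```

Run:
```python
from h import *
o=manip.observe()
print(o['tool_pos'],o['force'],o['t'])
p,d=snap('side','side8');q,e=snap('top','top8')
for z in(148,126,104,82): blobs('top',q,e,z)
c=cv2.hconcat([cv2.resize(p[100:280,150:330,::-1],(400,400)),cv2.resize(q[40:300,150:410,::-1],(400,400))]);cv2.imwrite('pics/c8.png',c)
```

```text
[465.1118991  108.49513271 177.32191265] [ 0.75788679 -0.28498757 -0.22660892] 25.7
top 148 [362.1 153.9] 344 ray [ 612.1 -159.9]
top 126 [311.5 150.2] 245 ray [623.  -69.7]
top 104 [263.6 142.3] 160 ray [642.3  21.7]
top 82 [222.1 143.5] 97 ray [644.4 106.2]
```

View pics/c8.png

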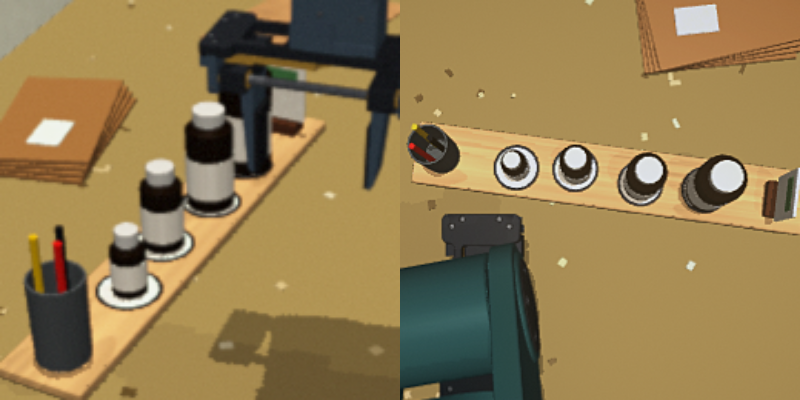

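The final view shows all four bottles upright on their marks, in order, with each cap within about 3 mm of its mark centre. The pencil pot has not moved, and the arm is clear.

```bash
python3 -c "
from station import manip
print(manip.job_done())"
```

```text
the job is handed in; nothing more can be done
None
```

The four bottles stand upright on their marks in height order, tallest by the card stand and shortest by the pencil pot; the pot was left alone, and I handed the job in at about 26 s of the 120 s (no verdict was returned).

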